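# Stop the conveyor, nudge the stray jar back in line, release the stop

## Robot

A 6-joint arm with a two-finger parallel gripper is mounted at the origin on the work surface. World frame = base frame: x ahead of the robot, y to its left, z up, the work surface at z = 0. Lengths are in m, angles in degrees, forces in N, time in s.
With the tool pointing down it reaches from about 0.25 to 0.725 m from the base axis. Payload 9.7 kg.
Tool frame: the origin (TCP) lies between the finger pads; the fingertips stand 11 mm ahead of it and the grasp point (between the pads) lies 8 mm behind it; z points along the fingers, y is the direction in which the jaws open and shut (so a half turn about z gives the same grasp; the last joint's range is limited). The gripper opens to 85 mm and grips with 20 to 120 N. Pads are 22 mm wide; open, the fingers measure 114 mm over their backs; the gripper's body (76 mm by 85 mm) begins 54 mm behind the grasp point. The pads swing forward as they close: fully open they stand 13 mm farther back than shut.
Start: joints at [-67.036, 4.979, 10.078, 95.1, 0, 90], TCP at [0.215, -0.506, 0.242] pointing down, gripper open.
Joint ranges: [-179.16, 179.16], [-48.56, 103.87], [-65.8, 70.77], [-126.05, 130.52], [-82.76, 87.17], [-180, 180]. Speed limits (degrees/s): [127.2, 127.2, 147.25, 180, 180, 180].

## Interface

Orientations are given as [roll, pitch, yaw] about the fixed x, y, z axes, in that order (R = Rz(yaw) Ry(pitch) Rx(roll)).
In Python, from workcell import bot gives the robot as it stands.
- The arm moves only by the tool play_rows, never from a script. Its argument "targets" is a list of rows, each an object of numbers: "fingers": the gripper command: -1 is shut, 1 is fully open, values between are in proportion; "x", "y", "z": the shift along the tool's x, y, z in m; "wx", "wy", "wz": the turn, a rotation vector about the tool's x, y, z in degrees. In form: [{"fingers": .., "x": .., "y": .., "z": .., "wx": .., "wy": .., "wz": ..}, ...]. A call has 1 to 20 rows; each row is the pose to reach, as a shift and turn from the pose commanded when the call began, along the tool's axes at that moment; what a row does not reach only later rows make up. A row lasts 1/12 s, in which the tool goes at most 41.7 mm and 7.16 degrees, less where a joint would pass 70% of its speed; a pose out of reach is approached as far as the arm can. A call with a gripper value outside its range is refused whole. The fingers move at their own pace and stop on an object; "grip_force" is the grip in N (left out, the last holds). Time passes only in rows, so rows that repeat a pose let the fingers close. It gives the time, the measured TCP pose, the force and the opening at its end, in the units of the state.
- bot.get_obs(): the state, without advancing time (a new reading comes with each control period).
- bot.camera(name): name is "scene" or "top" or "wrist"; returns (picture, depth): 480x640x3 uint8, blue, green, red; 480x640 float32, m along the optical axis (not along the pixel's ray), 0 where there is no reading.
- bot.get_calibration(name): a dict with "fx", "fy", "cx", "cy" (pixels), "camera_from_world" (4x4, takes a point from world to camera coordinates). Camera axes: x right, y down, z forward; pixel columns grow to the right and rows downward; lengths in m; the calibration is good to about 2 mm. A picture is of the moment at which its call begins: read the wrist's pose just before it. get_calibration takes no time and is no camera call; for the wrist camera it gives the pose at the moment of the call.
- bot.job_done(): hands the job in, once; it reports no verdict.
Trained networks look in the newest picture that a camera, given by its name, has taken for a name from the list of things; names that differ only in an ending like _2 or _b are one class to them, and where a whole thing is asked for, a point or a joint stands for the part that bears it (a point fixed in the world has none). Each returns a list of dicts, best first, with "confidence" (0 to 1); they miss things now and then, are a little off and sometimes report something else, mostly with a low value. They report only what shows in the picture. A call takes as long as a camera call. They do not tell look-alikes from the thing itself.
- bot.look_for(query, camera): "extent" ([left, top, right, bottom] in pixels, round what is visible of it).
- bot.outline_of(query, camera): "region" (480x640 bool, what is visible of it) and "extent" ([left, top, right, bottom] in pixels, round what is visible of it).
- bot.place_of(query, camera): "point" ([row, column] in pixels: a listed point, or the origin of a listed thing).
The state is a dict: "time": time; "q": joint angles; "qd": joint speeds; "joint_efforts": joint torques, N m; "ee_pos": TCP position; "tcp_rot": TCP orientation; "wrist_force": force on the tool from outside, world axes, zero at the start; "torque": the same for the moment, N m; "opening": finger opening in m.
Only numpy, scipy, OpenCV 4.12 (cv2) and the standard library are available. Lean on these libraries where they do the work, as an engineer would, in place of code of your own. Each camera call takes 0.05 s, during which the arm holds its last target.

## Task

A jar has strayed out of line on the conveyor: press the mushroom stop button on the control station until it stays down by itself, push the stray jar back against the guide rail so that all five jars stand in line along it, then twist the stop button clockwise until it pops up again. Grip and lift nothing, and keep off the start button. Leave everything else standing where it is.

Things in the scene. Friction and masses are not known exactly. Their poses are not given: they have to be found in the camera images.
- station: control station: grey box fixed on the bench, 85 mm (its x) by 150 mm (its y), cover top 62 mm above its origin at the centre of its underside, z up. It carries the mushroom stop button (vertical axis 30 mm from the origin towards its -y) and the start button (axis 42 mm towards its +y). Round black blanking plug on its +y end.
- stop_top (a point): top centre of the mushroom stop button's head, on its axis; 98 mm above the bench when up, 90 mm when latched. Head of red plastic, 20 mm tall: a low dome 46 mm across with three grip lugs around it, like a three-pointed star. Between the head's underside and the station's cover: 16 mm when up, 8 mm when latched (a collar 34 mm wide, 5 mm tall stands under the dome).
- stop_lug0 (a point): top of one grip lug of the stop button (towards the station's -x when untwisted), 25 mm out from the axis, 7 mm below the head's top. The lug is 16 mm wide with upright flanks and a round end that reaches 33 mm from the axis, and is 13 mm tall; it turns and sinks with the head.
- stop_lug1 (a point): top of one grip lug of the stop button (120 degrees counter-clockwise from lug 0 seen from above when untwisted), 25 mm out from the axis, 7 mm below the head's top. The lug is 16 mm wide with upright flanks and a round end that reaches 33 mm from the axis, and is 13 mm tall; it turns and sinks with the head.
- stop_lug2 (a point): top of one grip lug of the stop button (120 degrees clockwise from lug 0 seen from above when untwisted), 25 mm out from the axis, 7 mm below the head's top. The lug is 16 mm wide with upright flanks and a round end that reaches 33 mm from the axis, and is 13 mm tall; it turns and sinks with the head.
- stop_press (a joint): how far the stop button is pushed in, m: 0 = up, about 0.008 = latched, 0.0105 = bottom of its travel. It snaps in at about 12 N and meets its stop at about 14 N; pushed to 0.0085 or deeper it latches and stays down when let go.
- stop_twist (a joint): twist of the stop button's head, rad, growing clockwise seen from above: 0 = at rest, 0.8 = its limit. It springs back to 0 when let go. Turning takes about 0.1 N m. When latched, a twist of about 0.5 frees the latch and a spring (about 9 N) pops the button up unless something holds it down.
- start (a joint): how far the start button is pushed in, m: 0 = up, 0.004 = bottom (about 5 N). Black button 21 mm wide on the station's cover, 1 mm below the rim of an aluminium collar 30 mm wide and 8 mm tall.
- conveyor: bench belt conveyor, standing still, fixed to the bench, running along its own y, 800 mm long, 158 mm wide; origin at the centre of its underside, z up. Black belt 120 mm wide, its top 85 mm above the origin; aluminium side profiles 2 mm lower. Its -x side, towards the robot, is open. A cap sealer reaches over the belt from y = -405 to -255 mm, up to 220 mm above the bench.
- rail (a point): point on the inner face of the white guide rail, at belt height (the conveyor's x = +45 mm, y = 0). The rail runs along the belt on the side away from the robot, from y = -220 to +380 mm of the conveyor, 10 to 28 mm above the belt. A jar that touches it has its centre at x = +22 mm of the conveyor.
- jar0: one of five identical closed cream jars, amber glass with aluminium cap, 46 mm across, 40 mm tall, about 75 g (can vary), standing on the belt; origin at the centre of its underside. Four stand in line along the guide rail, at most 3 mm from it; one of the five, any of them, has strayed about 50 mm away from it.
- jar1: one of five identical closed cream jars, amber glass with aluminium cap, 46 mm across, 40 mm tall, about 75 g (can vary), standing on the belt; origin at the centre of its underside. Four stand in line along the guide rail, at most 3 mm from it; one of the five, any of them, has strayed about 50 mm away from it.
- jar2: one of five identical closed cream jars, amber glass with aluminium cap, 46 mm across, 40 mm tall, about 75 g (can vary), standing on the belt; origin at the centre of its underside. Four stand in line along the guide rail, at most 3 mm from it; one of the five, any of them, has strayed about 50 mm away from it.
- jar3: one of five identical closed cream jars, amber glass with aluminium cap, 46 mm across, 40 mm tall, about 75 g (can vary), standing on the belt; origin at the centre of its underside. Four stand in line along the guide rail, at most 3 mm from it; one of the five, any of them, has strayed about 50 mm away from it.
- jar4: one of five identical closed cream jars, amber glass with aluminium cap, 46 mm across, 40 mm tall, about 75 g (can vary), standing on the belt; origin at the centre of its underside. Four stand in line along the guide rail, at most 3 mm from it; one of the five, any of them, has strayed about 50 mm away from it.
- balance: white laboratory balance fixed on the bench, 150 by 150 mm, steel pan 110 mm across, pan top at 54 mm
- beaker: bystander: empty glass beaker, 60 mm wide, 75 mm tall, standing on the balance pan; origin at the centre of its underside
- flask: bystander: conical glass flask, 64 mm wide at the foot, 100 mm tall, between station and balance; origin at the centre of its underside
- bottle_a: bystander: amber bottle with black cap, 42 mm wide, 105 mm tall; origin at the centre of its underside
- bottle_b: bystander: second amber bottle like bottle_a; origin at the centre of its underside
- caps: bystander: stack of three aluminium jar caps, 46 mm wide, 43 mm tall; origin at the centre of its underside
- mortar: bystander: white ceramic mortar with pestle, 110 mm wide, 60 mm tall (pestle end up to 95 mm); origin at the centre of its underside
- wash_bottle: bystander: white plastic wash bottle with red cap and spout, 66 mm wide, 172 mm tall; origin at the centre of its underside
Not all that is in view belongs to the job. Leave any purple look-alike of the station alone.

How it is judged:
By the outcome, as a careful person would: the job done as asked, in the order asked, and still so for the second after the job is handed in, with the robot touching nothing.
It also fails if it takes over 51 s, if anything falls off the work surface, if the arm or the gripper's body presses on something with over 40 N, if the wrist force passes 120 N, or if a joint passes its speed limit or range.

## Working session

There is one attempt and no reset: what is moved stays moved. The work goes in short steps, Python scripts to look and compute and a tool call to move; the robot and the scene stay as the last step left them, time stands still between calls to the robot, and variables do not carry over. Pictures are saved under pics/ and viewed, and the job is handed in when it is done.

Besides the shell and the picture viewer there is one more tool, called after "Call:" as name(argument=value, ...) on one line, values as JSON. play_rows: Moves the arm, as the interface text tells. Its arguments: {"type":"object","properties":{"targets":{"type":"array","items":{"type":"object","properties":{"fingers":{"type":"number"},"x":{"type":"number"},"y":{"type":"number"},"z":{"type":"number"},"wx":{"type":"number"},"wy":{"type":"number"},"wz":{"type":"number"}}}},"grip_force":{"type":"number"}},"required":["targets"]}

```bash
ls; mkdir -p pics; python3 - <<'E'
from workcell import bot
import cv2
print(bot.get_obs())
for n in ("scene","top"):
    p,d=bot.camera(n); cv2.imwrite(f"pics/{n}0.png",p)
    c=bot.get_calibration(n); print(n,c)
    for q in ("station","stop_top","stop_lug0","rail","jar0","conveyor","start"):
        try: print(q,[(r['point'],round(r['confidence'],2)) for r in bot.place_of(q,n)])
        except Exception as e: print(q,e)
E
```

```text
pics
{'time': 0.0, 'q': array([-6.70359921e+01,  5.01196846e+00,  1.00326690e+01,  9.50977974e+01,
       -3.03203919e-04,  9.00008824e+01]), 'qd': array([ 0.03215553, -0.20801093,  0.02339554, -0.07110039,  0.03179765,
       -0.03104658]), 'joint_efforts': array([-1.11119720e-03, -5.20384741e+01,  4.64808118e+01,  1.63058803e-02,
       -7.17240232e-05,  1.01935953e-05]), 'ee_pos': array([ 0.21450031, -0.50621868,  0.24155873]), 'tcp_rot': array([-1.79922903e+02,  3.04390966e-04,  2.29631259e+01]), 'wrist_force': array([ 0.4104517 ,  0.1138162 , -0.04081678]), 'torque': array([ 0.04317281, -0.00466494,  0.02211262]), 'opening': 0.085301281703627}
scene {'fx': 548.4605664233352, 'fy': 548.4605664233352, 'cx': 323.7908896839624, 'cy': 244.67832461912073, 'camera_from_world': array([[-0.3180141 ,  0.94803013,  0.01029092,  0.05000191],
       [ 0.79085772,  0.27124621, -0.54860693, -0.33543489],
       [-0.52288727, -0.16632609, -0.83601706,  1.64587194],
       [ 0.        ,  0.        ,  0.        ,  1.        ]])}
station [([261.0, 355.0], 0.75), ([202.7, 427.5], 0.75), ([339.3, 52
[... 1153 characters left out ...]
0.8), ([252.4, 294.2], 0.64)]
stop_top [([248.9, 300.3], 0.76), ([334.8, 257.9], 0.59), ([223.2, 149.4], 0.52), ([161.7, 386.4], 0.21)]
stop_lug0 [([325.3, 261.7], 0.72), ([218.7, 140.2], 0.71), ([247.5, 310.3], 0.69), ([246.2, 292.3], 0.69), ([228.9, 148.6], 0.69), ([333.1, 247.2], 0.68), ([341.9, 253.7], 0.58), ([256.2, 303.8], 0.56), ([215.7, 155.7], 0.52)]
rail [([155.5, 324.7], 0.55)]
jar0 [([165.2, 359.6], 0.79), ([161.1, 385.4], 0.76), ([170.6, 268.4], 0.71), ([181.9, 328.1], 0.55), ([168.2, 297.2], 0.51)]
conveyor [([182.2, 323.7], 0.78), ([256.7, 302.2], 0.65)]
start it knows: balance, beaker, bottle, caps, conveyor, flask, jar, mortar, rail, station, stop_lug, stop_top, wash_bottle
```

View pics/scene0.png

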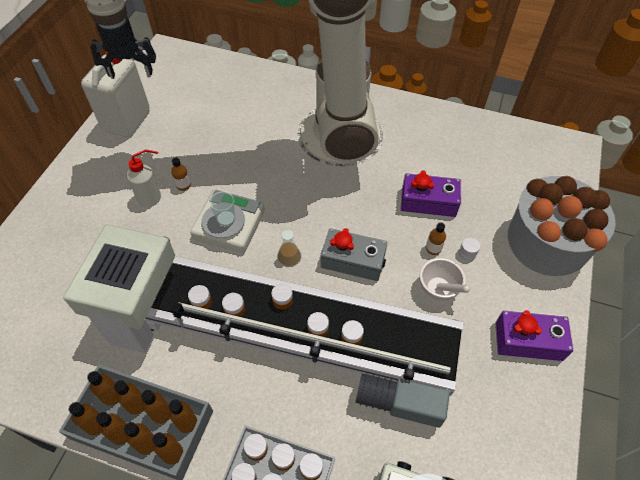

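View pics/top0.png

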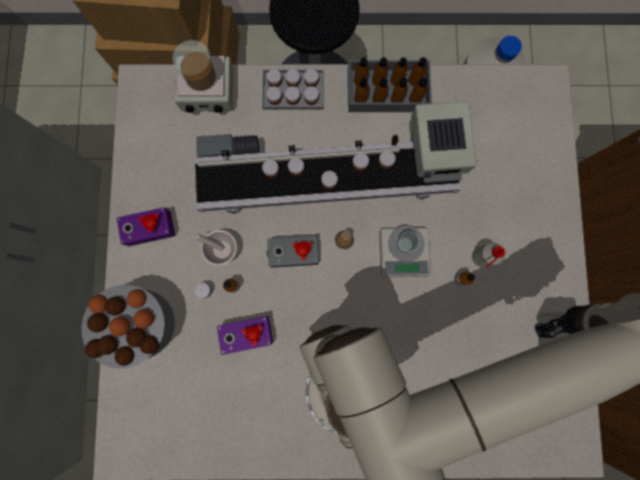

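The grey station (scene ~355,255; top ~293,250) is the real one. The stray jar is the middle one (scene ~282,296; top ~329,179).

```bash
cat > h.py <<'E'
import numpy as np, cv2
from workcell import bot
def ray(n,u,v):
    c=bot.get_calibration(n); T=c["camera_from_world"]; R=T[:3,:3]; t=T[:3,3]
    o=-R.T@t; d=R.T@np.array([(u-c["cx"])/c["fx"],(v-c["cy"])/c["fy"],1]); return o,d
def atz(n,u,v,z):
    o,d=ray(n,u,v); return o+d*(z-o[2])/d[2]
def cloud(n,d):
    c=bot.get_calibration(n); T=c["camera_from_world"]; v,u=np.mgrid[:480,:640]
    P=np.stack([(u-c["cx"])/c["fx"]*d,(v-c["cy"])/c["fy"]*d,d],-1)
    return (P-T[:3,3])@T[:3,:3]
E
python3 - <<'E'
from h import *
np.set_printoptions(precision=4,suppress=True)
for n in ("scene","top"):
    p,d=bot.camera(n); W=cloud(n,d); np.savez(f"{n}.npz",p=p,d=d,W=W)
    print(n)
    for r in bot.place_of("stop_top",n): u=r['point']; print('stop',atz(n,u[1],u[0],.098),r['confidence'])
    for r in bot.place_of("stop_lug0",n): u=r['point']; print('lug',atz(n,u[1],u[0],.091),r['confidence'])
    for r in bot.place_of("jar0",n): u=r['point']; print('jar',atz(n,u[1],u[0],.085),r['confidence'])
    for r in bot.place_of("station",n): u=r['point']; print('stn',atz(n,u[1],u[0],0),r['confidence'])
    # white caps by depth height
    m=(W[...,2]>.115)&(W[...,2]<.135)&(d>0)&(W[...,0]>.4)&(W[...,0]<.8)&(abs(W[...,1])<.4)
    k,l,s,c=cv2.connectedComponentsWithStats(m.astype(np.uint8))
    for i in range(1,k):
        if s[i,4]>40: q=W[l==i]; print('cap',s[i],q.mean(0),q.min(0),q.max(0))
    hsv=cv2.cvtColor(p,cv2.COLOR_BGR2HSV)
    red=(hsv[...,1]>180)&((hsv[...,0]<8)|(hsv[...,0]>172))&(p[...,2]>90)&(W[...,2]>.06)&(W[...,2]<.12)
    k,l,s,c=cv2.connectedComponentsWithStats(red.astype(np.uint8))
    for i in range(1,k):
        if s[i,4]>60: q=W[l==i]; print('red',s[i],q.mean(0),q.max(0), atz(n,*c[i],.09))
    b=(W[...,2]>.080)&(W[...,2]<.090)&(p.max(-1)<60)&(W[...,0]>.4)&(W[...,0]<.85)&(abs(W[...,1])<.5)
    r=cv2.minAreaRect(W[b][:,:2].astype(np.float32)); print('belt',r,cv2.fitLine(W[b][:,:2].astype(np.float32),cv2.DIST_HUBER,0,.01,.01).ravel())
    st=(W[...,2]>.054)&(W[...,2]<.070)&(np.hypot(W[...,0]-.45,W[...,1]-.12)<.15)&(hsv[...,1]<60)
    cv2.imwrite(f"pics/st_{n}.png",st.astype(np.uint8)*255)
    print('st',cv2.minAreaRect(W[st][:,:2].astype(np.float32)))
E
```

```text
scene
stop [0.514  0.5854 0.098 ] 0.83
stop [0.1701 0.2751 0.098 ] 0.76
stop [0.4177 0.1334 0.098 ] 0.73
lug [0.4305 0.1639 0.091 ] 0.84
lug [0.4035 0.1412 0.091 ] 0.77
lug [0.5086 0.6088 0.091 ] 0.77
lug [0.5267 0.5692 0.091 ] 0.75
lug [0.1572 0.2744 0.091 ] 0.75
lug [0.1899 0.3001 0.091 ] 0.68
lug [0.4635 0.5909 0.091 ] 0.61
lug [0.1856 0.2599 0.091 ] 0.56
lug [0.4308 0.1087 0.091 ] 0.55
jar [0.6615 0.2278 0.085 ] 0.81
jar [0.6611 0.1521 0.085 ] 0.81
jar [ 0.6772 -0.0409  0.085 ] 0.76
jar [0.6179 0.0508 0.085 ] 0.63
jar [ 0.6823 -0.1195  0.085 ] 0.61
jar [0.4835 0.3895 0.085 ] 0.22
stn [0.1681 0.3071 0.    ] 0.72
stn [0.4906 0.6153 0.    ] 0.71
stn [0.4173 0.164  0.    ] 0.65
stn [0.628 0.136 0.   ] 0.35
cap [209 191  25  23 230] [ 0.4363 -0.1723  0.1244] [ 0.4036 -0.2042  0.1151] [ 0.4673 -0.1418  0.134 ]
cap [188 285  22  21 341] [ 0.688  -0.1134  0.125 ] [ 0.6626 -0.1378  0.1151] [ 0.7092 -0.0923  0.1314]
cap [271 284  21  20 330] [0.6258 0.057  0.1248] [0.6009 0.0333 0.1154] [0.6471 0.0786 0.1321]
cap [222 293  21  21 338] [ 0.6814 -0.0357  0.1251] [ 0.6575 -0.0595  0.1154] [ 0
[... 2046 characters left out ...]
5 0.1248] [0.5989 0.0367 0.1161] [0.6436 0.0778 0.132 ]
cap [398 231  22  21 113] [ 0.4374 -0.1729  0.1259] [ 0.4058 -0.1994  0.1152] [ 0.4641 -0.1403  0.1348]
red [140 214  18  18 193] [0.5013 0.5871 0.0949] [0.524  0.6155 0.1052] [0.5023 0.5889 0.09  ]
red [293 242  19  17 199] [0.4194 0.136  0.0951] [0.4383 0.1637 0.1039] [0.4201 0.1361 0.09  ]
red [243 326  19  19 217] [0.1753 0.277  0.0945] [0.1964 0.3053 0.1038] [0.1751 0.2776 0.09  ]
belt ((0.6273474097251892, 0.018007218837738037), (0.883750855922699, 0.27046850323677063), 80.23870849609375) [ 0.0347 -0.9994  0.6335  0.176 ]
st ((0.47311466932296753, 0.13864822685718536), (0.19074870645999908, 0.2129235565662384), 3.1140432357788086)
```

Call:
play_rows(targets=[{"fingers":-1,"z":-0.02,"wz":-7}])

```text
$.targets[0]: bad value
```

```bash
cat >> h.py <<'E'
from scipy.spatial.transform import Rotation as Ro
def rel(xyz,yaw):
    s=bot.get_obs(); R=Ro.from_euler('xyz',s['tcp_rot'],degrees=True)
    T=Ro.from_euler('xyz',[180,0,yaw],degrees=True)
    return np.round(R.inv().apply(np.array(xyz)-s['ee_pos']),4), np.round((R.inv()*T).as_rotvec(degrees=True),2)
E
python3 - <<'E'
from h import *
s=bot.get_obs(); print(s['q'],s['tcp_rot'],s['ee_pos'],s['opening'])
c=bot.get_calibration("wrist"); T=c["camera_from_world"]; R=Ro.from_euler('xyz',s['tcp_rot'],degrees=True)
print(R.inv().apply(-T[:3,:3].T@T[:3,3]-s['ee_pos']), (T[:3,:3]@R.as_matrix()).round(3),c['fx'])
print(rel([.42,.137,.26],180),rel([.42,.137,.26],0))
E
```

```text
[-6.70359215e+01  4.97915025e+00  1.00785999e+01  9.51012063e+01
  3.44009053e-04  8.99987719e+01] [-1.79998243e+02 -3.44046705e-04  2.29653066e+01] [ 0.21458104 -0.50639952  0.2422852 ] 0.08539848893446464
[ 0.06889719 -0.00018547 -0.13153555] [[ 0.     1.    -0.   ]
 [-0.963 -0.    -0.271]
 [-0.271  0.     0.963]] 342.39361190681433
(array([ 0.4402, -0.5123, -0.0177]), array([  -0.  ,   -0.  , -157.03])) (array([ 0.4402, -0.5123, -0.0177]), array([-0.  ,  0.  , 22.97]))
```

Call:
play_rows(targets=[{"fingers":-1,"x":0,"y":0,"z":-0.02,"wx":0,"wy":0,"wz":-7}])

```text
time: 1.28
ee_pos: [0.2142, -0.5056, 0.2591]
tcp_rot: [-179.7, -0.0, 29.8]
wrist_force: [-0.8, -0.1, -0.4]
opening: 0.0753
```

```bash
python3 - <<'E'
from h import *
s=bot.get_obs(); print(s['time'],s['q'],s['tcp_rot'],s['ee_pos'],s['opening'])
E
```

```text
1.2833 [-6.70375179e+01  5.57457580e+00  1.25960009e+01  9.73252159e+01
 -3.26706958e-04  8.31142302e+01] [-1.79698361e+02 -3.60970544e-02  2.98481578e+01] [ 0.21421315 -0.50557874  0.25906669] 0.07534395641649246
```

```bash
python3 - <<'E'
from h import *
print(rel([.41,.137,.25],180))
E
```

```text
(array([ 0.4896, -0.4598,  0.0118]), array([-6.0000e-02, -4.1000e-01, -1.5015e+02]))
```

Call:
play_rows(targets=[{"fingers":-1,"x":0.49,"y":-0.46,"z":0.01,"wx":0,"wy":0,"wz":-150},{"fingers":-1,"x":0.49,"y":-0.46,"z":0.01,"wx":0,"wy":0,"wz":-150},{"fingers":-1,"x":0.49,"y":-0.46,"z":0.01,"wx":0,"wy":0,"wz":-150},{"fingers":-1,"x":0.49,"y":-0.46,"z":0.01,"wx":0,"wy":0,"wz":-150},{"fingers":-1,"x":0.49,"y":-0.46,"z":0.01,"wx":0,"wy":0,"wz":-150},{"fingers":-1,"x":0.49,"y":-0.46,"z":0.01,"wx":0,"wy":0,"wz":-150},{"fingers":-1,"x":0.49,"y":-0.46,"z":0.01,"wx":0,"wy":0,"wz":-150},{"fingers":-1,"x":0.49,"y":-0.46,"z":0.01,"wx":0,"wy":0,"wz":-150},{"fingers":-1,"x":0.49,"y":-0.46,"z":0.01,"wx":0,"wy":0,"wz":-150},{"fingers":-1,"x":0.49,"y":-0.46,"z":0.01,"wx":0,"wy":0,"wz":-150},{"fingers":-1,"x":0.49,"y":-0.46,"z":0.01,"wx":0,"wy":0,"wz":-150},{"fingers":-1,"x":0.49,"y":-0.46,"z":0.01,"wx":0,"wy":0,"wz":-150},{"fingers":-1,"x":0.49,"y":-0.46,"z":0.01,"wx":0,"wy":0,"wz":-150},{"fingers":-1,"x":0.49,"y":-0.46,"z":0.01,"wx":0,"wy":0,"wz":-150},{"fingers":-1,"x":0.49,"y":-0.46,"z":0.01,"wx":0,"wy":0,"wz":-150},{"fingers":-1,"x":0.49,"y":-0.46,"z":0.01,"wx":0,"wy":0,"wz":-150},{"fingers":-1,"x":0.49,"y":-0.46,"z":0.01,"wx":0,"wy":0,"wz":-150},{"fingers":-1,"x":0.49,"y":-0.46,"z":0.01,"wx":0,"wy":0,"wz":-150},{"fingers":-1,"x":0.49,"y":-0.46,"z":0.01,"wx":0,"wy":0,"wz":-150},{"fingers":-1,"x":0.49,"y":-0.46,"z":0.01,"wx":0,"wy":0,"wz":-150}])

```text
time: 2.95
ee_pos: [0.4093, 0.1374, 0.2522]
tcp_rot: [-180.0, -0.0, 173.6]
wrist_force: [-1.3, 0.5, 0.2]
opening: 0.0001
```

```bash
python3 - <<'E'
from h import *
np.set_printoptions(precision=4,suppress=True)
s=bot.get_obs(); print(s['time'],s['q'],s['qd'],s['tcp_rot'],s['ee_pos'],s['opening'],s['wrist_force'])
p,d=bot.camera("wrist"); cv2.imwrite("pics/w1.png",p)
W=cloud("wrist",d); n="wrist"; np.savez("w1.npz",p=p,W=W)
for r in bot.place_of("stop_top",n): u=r['point']; print('stop',u,atz(n,u[1],u[0],.098),r['confidence'])
for r in bot.place_of("stop_lug0",n): u=r['point']; print('lug',u,atz(n,u[1],u[0],.091),r['confidence'])
E
```

```text
2.95 [ 18.5545 -10.8289  -3.9603  96.8853  -0.0028  24.9261] [ -0.5573  -0.4301  -0.1358  -0.0637  -0.0057 -85.3896] [-179.9904   -0.014   173.6284] [0.4093 0.1374 0.2522] 0.00010842350430298975 [-1.3219  0.5319  0.2488]
stop [237.3, 324.7] [0.4199 0.1366 0.098 ] 0.7
lug [252.6, 300.1] [0.4333 0.1125 0.091 ] 0.97
lug [245.0, 350.6] [0.4318 0.1583 0.091 ] 0.85
lug [206.1, 319.4] [0.3935 0.135  0.091 ] 0.57
```

View pics/w1.png

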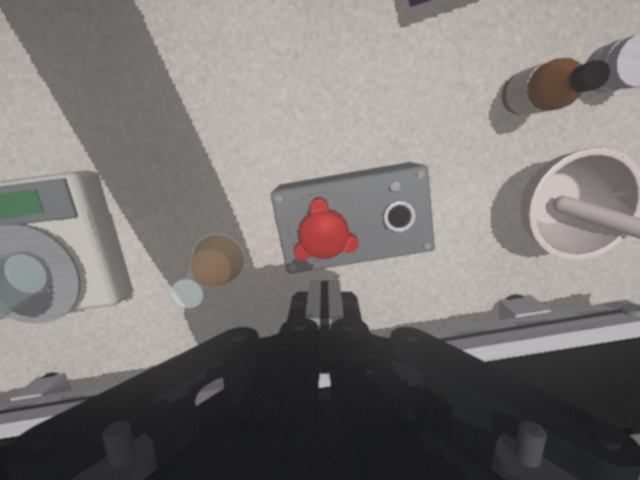

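```bash
python3 - <<'E'
from h import *
np.set_printoptions(precision=4,suppress=True)
s=bot.get_obs();print(s['ee_pos'],s['tcp_rot'])
p,d=bot.camera("wrist"); cv2.imwrite("pics/w2.png",p); W=cloud("wrist",d);n="wrist"
hsv=cv2.cvtColor(p,cv2.COLOR_BGR2HSV)
red=((hsv[...,1]>150)&((hsv[...,0]<8)|(hsv[...,0]>172))&(p[...,2]>60)).astype(np.uint8)
k,l,st,c=cv2.connectedComponentsWithStats(red); i=1+st[1:,4].argmax(); print(st[i],c[i],atz(n,*c[i],.09),W[l==i].mean(0),W[l==i][:,2].max())
op=cv2.morphologyEx((l==i).astype(np.uint8),cv2.MORPH_OPEN,cv2.getStructuringElement(2,(25,25)))
m=cv2.moments(op,True); print('dome',atz(n,m['m10']/m['m00'],m['m01']/m['m00'],.09),m['m00'])
g=(W[...,2]>.056)&(W[...,2]<.068)&(np.hypot(W[...,0]-.42,W[...,1]-.16)<.13)
k,l,st,c=cv2.connectedComponentsWithStats(g.astype(np.uint8)); i=1+st[1:,4].argmax()
print('cover',cv2.minAreaRect(W[l==i][:,:2].astype(np.float32)))
for r in bot.place_of("stop_top",n): u=r['point']; print('stop',u,atz(n,u[1],u[0],.098),r['confidence'])
for r in bot.place_of("stop_lug0",n): u=r['point']; print('lug',u,atz(n,u[1],u[0],.091),r['confidence'])
print(rel([.4205,.136,.13],180))
E
```

```text
[0.4093 0.1369 0.2523] [179.9977   0.0051 173.0245]
[ 296  200   62   60 2148] [324.4004 233.7793] [0.4189 0.1362 0.09  ] [0.4173 0.1364 0.0967] 0.38387536751264184
dome [0.4188 0.1367 0.09  ] 1664.0
cover ((0.41744446754455566, 0.16620603203773499), (0.08529872447252274, 0.150119811296463), 3.2904412746429443)
stop [237.8, 323.1] [0.4203 0.1348 0.098 ] 0.95
lug [245.1, 351.8] [0.432  0.1592 0.091 ] 0.81
lug [256.9, 300.9] [0.4375 0.1125 0.091 ] 0.63
lug [208.1, 322.7] [0.3956 0.1375 0.091 ] 0.62
(array([-0.0111,  0.0006,  0.1224]), array([ 0.  ,  0.01, -7.01]))
```

View pics/w2.png

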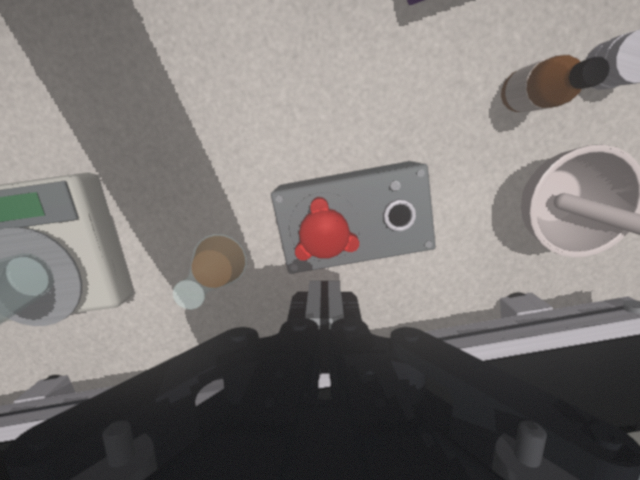

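Cover rectangle matches 85×150 mm, so the station is at (0.4174, 0.1662) with yaw 3.3°. The stop axis is at (0.419, 0.136), which agrees with the red dome. Descending to just above the button.

Call:
play_rows(targets=[{"fingers":-1,"x":-0.01,"y":-0.0005,"z":0.04,"wx":0,"wy":0,"wz":0},{"fingers":-1,"x":-0.01,"y":-0.0005,"z":0.08,"wx":0,"wy":0,"wz":0},{"fingers":-1,"x":-0.01,"y":-0.0005,"z":0.115,"wx":0,"wy":0,"wz":0},{"fingers":-1,"x":-0.01,"y":-0.0005,"z":0.132,"wx":0,"wy":0,"wz":0},{"fingers":-1,"x":-0.01,"y":-0.0005,"z":0.138,"wx":0,"wy":0,"wz":0},{"fingers":-1,"x":-0.01,"y":-0.0005,"z":0.141,"wx":0,"wy":0,"wz":0},{"fingers":-1,"x":-0.01,"y":-0.0005,"z":0.144,"wx":0,"wy":0,"wz":0},{"fingers":-1,"x":-0.01,"y":-0.0005,"z":0.146,"wx":0,"wy":0,"wz":0}])

```text
time: 3.92
ee_pos: [0.42, 0.1354, 0.108]
tcp_rot: [179.9, 0.1, 173.2]
wrist_force: [-2.9, -0.9, 8.6]
opening: 0.0002
```

Call:
play_rows(targets=[{"fingers":-1,"x":0,"y":0,"z":0.003,"wx":0,"wy":0,"wz":0},{"fingers":-1,"x":0,"y":0,"z":0.006,"wx":0,"wy":0,"wz":0},{"fingers":-1,"x":0,"y":0,"z":0.008,"wx":0,"wy":0,"wz":0},{"fingers":-1,"x":0,"y":0,"z":0.009,"wx":0,"wy":0,"wz":0},{"fingers":-1,"x":0,"y":0,"z":0.009,"wx":0,"wy":0,"wz":0}])

```text
time: 4.33
ee_pos: [0.42, 0.1354, 0.1]
tcp_rot: [179.9, 0.2, 173.2]
wrist_force: [-4.7, -1.4, 13.1]
opening: -0.0004
```

Call:
play_rows(targets=[{"fingers":-1,"x":0,"y":0,"z":0.001,"wx":0,"wy":0,"wz":0},{"fingers":-1,"x":0,"y":0,"z":0.002,"wx":0,"wy":0,"wz":0},{"fingers":-1,"x":0,"y":0,"z":0.002,"wx":0,"wy":0,"wz":0}])

```text
time: 4.58
ee_pos: [0.42, 0.1354, 0.0982]
tcp_rot: [179.9, 0.2, 173.2]
wrist_force: [-4.9, -2.9, 13.6]
opening: -0.0002
```

Call:
play_rows(targets=[{"fingers":-1,"x":0,"y":0,"z":0.001,"wx":0,"wy":0,"wz":0},{"fingers":-1,"x":0,"y":0,"z":0.0015,"wx":0,"wy":0,"wz":0},{"fingers":-1,"x":0,"y":0,"z":0.0015,"wx":0,"wy":0,"wz":0}])

```text
time: 4.83
ee_pos: [0.4201, 0.1354, 0.098]
tcp_rot: [179.9, 0.2, 173.2]
wrist_force: [-9.2, -3.0, 24.1]
opening: 0.0
```

Bottomed (24 N). Lifting to check the latch.

Call:
play_rows(targets=[{"fingers":-1,"x":0.0,"y":0,"z":-0.02,"wx":0,"wy":0,"wz":0},{"fingers":-0.3,"x":0.005,"y":0,"z":-0.06,"wx":0,"wy":0,"wz":0},{"fingers":-0.3,"x":0.01,"y":0,"z":-0.1,"wx":0,"wy":0,"wz":0},{"fingers":-0.3,"x":0.01,"y":0,"z":-0.14,"wx":0,"wy":0,"wz":0},{"fingers":-0.3,"x":0.01,"y":0,"z":-0.155,"wx":0,"wy":0,"wz":0},{"fingers":-0.3,"x":0.01,"y":0,"z":-0.155,"wx":0,"wy":0,"wz":0}])

```text
time: 5.33
ee_pos: [0.4108, 0.1369, 0.2547]
tcp_rot: [179.8, 0.5, 173.2]
wrist_force: [-0.1, 1.1, 0.2]
opening: 0.0295
```

```bash
python3 - <<'E'
from h import *
np.set_printoptions(precision=4,suppress=True)
s=bot.get_obs();print(s['time'],s['ee_pos'],s['tcp_rot'],s['opening'],s['wrist_force'])
p,d=bot.camera("wrist"); cv2.imwrite("pics/w3.png",p); W=cloud("wrist",d);n="wrist"
hsv=cv2.cvtColor(p,cv2.COLOR_BGR2HSV)
red=((hsv[...,1]>150)&((hsv[...,0]<8)|(hsv[...,0]>172))&(p[...,2]>60)).astype(np.uint8)
k,l,st,c=cv2.connectedComponentsWithStats(red); i=1+st[1:,4].argmax(); q=W[l==i]; q=q[(q[:,2]<.12)]; print(st[i],q.mean(0),np.percentile(q[:,2],[10,50,90,97,99]))
p0=np.load('w1.npz');P=p0['p'];h=cv2.cvtColor(P,cv2.COLOR_BGR2HSV);r=((h[...,1]>150)&((h[...,0]<8)|(h[...,0]>172))&(P[...,2]>60));q=p0['W'][r];q=q[(q[:,2]<.12)&(abs(q[:,0]-.42)<.05)];print(np.percentile(q[:,2],[10,50,90,97,99]))
p,d=bot.camera("top"); cv2.imwrite("pics/t3.png",p)
p,d=bot.camera("scene"); cv2.imwrite("pics/s3.png",p)
E
```

```text
5.3333 [0.4108 0.1369 0.2547] [179.7769   0.4681 173.1778] 0.029508009517297897 [-0.1088  1.1447  0.2436]
[ 296  195   60   58 1984] [0.4168 0.1362 0.085 ] [0.0811 0.0857 0.0879 0.0884 0.0888]
[0.0909 0.0954 0.0977 0.0983 0.0987]
```

View pics/w3.png

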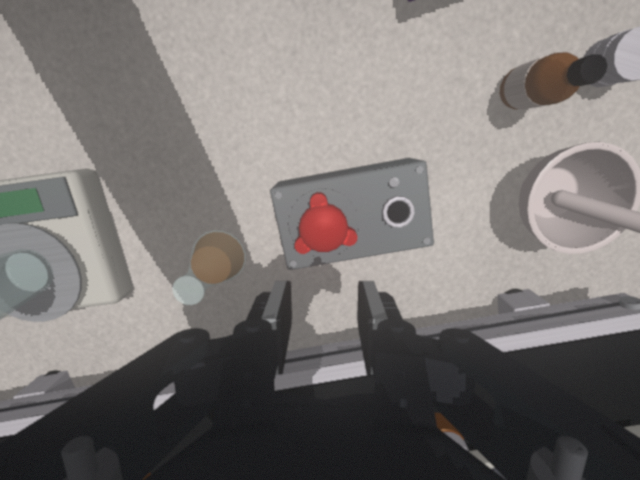

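View pics/s3.png

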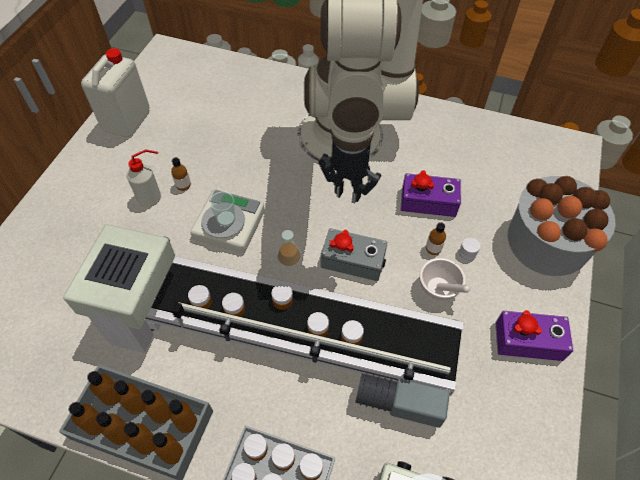

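Latched: the head reads about 10 mm lower and the start button is untouched. Now moving behind the stray jar.

```bash
python3 - <<'E'
from h import *
print(rel([.579,.0538,.16],184.5));print(rel([.579,.0538,.104],184.5))
E
```

```text
(array([-0.178 , -0.0619,  0.0891]), array([  0.02,   0.05, -11.32]))
(array([-0.178 , -0.0619,  0.1451]), array([  0.02,   0.05, -11.32]))
```

Call:
play_rows(targets=[{"fingers":-0.3,"x":-0.04,"y":-0.014,"z":0.02,"wx":0,"wy":0,"wz":-3},{"fingers":-0.3,"x":-0.075,"y":-0.026,"z":0.035,"wx":0,"wy":0,"wz":-6},{"fingers":-0.3,"x":-0.11,"y":-0.038,"z":0.05,"wx":0,"wy":0,"wz":-9},{"fingers":-0.3,"x":-0.145,"y":-0.05,"z":0.065,"wx":0,"wy":0,"wz":-11.3},{"fingers":-0.3,"x":-0.178,"y":-0.062,"z":0.08,"wx":0,"wy":0,"wz":-11.3},{"fingers":-0.3,"x":-0.178,"y":-0.062,"z":0.09,"wx":0,"wy":0,"wz":-11.3},{"fingers":-0.3,"x":-0.178,"y":-0.062,"z":0.09,"wx":0,"wy":0,"wz":-11.3}])

```text
time: 6.07
ee_pos: [0.5779, 0.0526, 0.1537]
tcp_rot: [-180.0, -0.4, -175.6]
wrist_force: [-1.1, 0.6, -0.7]
opening: 0.0298
```

```bash
python3 - <<'E'
from h import *
np.set_printoptions(precision=4,suppress=True)
s=bot.get_obs();print(s['time'],s['q'],s['ee_pos'],s['tcp_rot'],s['opening'],s['wrist_force'])
p,d=bot.camera("wrist"); cv2.imwrite("pics/w4.png",p); n="wrist"
p,d=bot.camera("scene"); cv2.imwrite("pics/s4.png",p)
print(rel([.579,.0538,.104],184.5))
E
```

```text
6.0667 [ 5.1976  8.6818  4.3418 86.0952  0.0026  0.8193] [0.5779 0.0526 0.1537] [-179.9964   -0.4351 -175.6216] 0.029771136185650363 [-1.1337  0.5574 -0.7347]
(array([-0.0014, -0.0001,  0.0539]), array([ 0.01, -0.14, -0.02]))
```

View pics/w4.png

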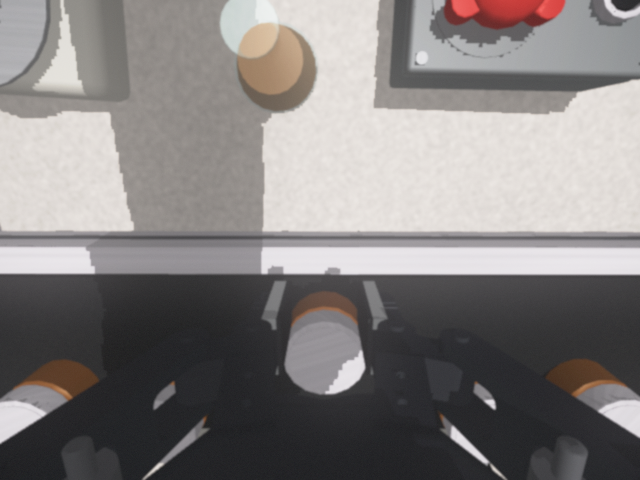

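View pics/s4.png

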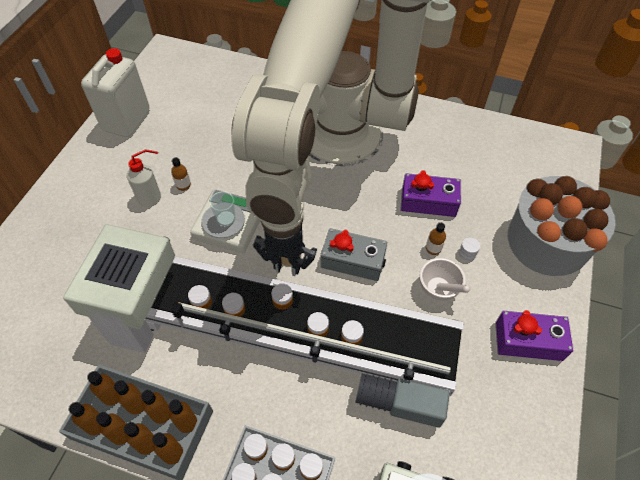

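```bash
python3 - <<'E'
from h import *
for u,v in((325,360),(325,325),(325,393),(325,275),(325,235)): print(u,v,atz("wrist",u,v,.125),atz("wrist",u,v,.083))
E
```

```text
325 360 [0.62493512 0.05823513 0.125     ] [0.65432907 0.06066858 0.083     ]
325 325 [0.60335233 0.05652552 0.125     ] [0.62724087 0.05852288 0.083     ]
325 393 [0.64657484 0.05994924 0.125     ] [0.68148873 0.06281995 0.083     ]
325 275 [0.5747212 0.0542576 0.125    ] [0.5913064  0.05567645 0.083     ]
325 235 [0.55349159 0.05257597 0.125     ] [0.56466148 0.05356587 0.083     ]
```

Call:
play_rows(targets=[{"fingers":-0.3,"x":-0.001,"y":0,"z":0.025,"wx":0,"wy":0,"wz":0},{"fingers":-0.3,"x":-0.001,"y":0,"z":0.045,"wx":0,"wy":0,"wz":0},{"fingers":-0.3,"x":-0.001,"y":0,"z":0.049,"wx":0,"wy":0,"wz":0},{"fingers":-0.3,"x":-0.01,"y":0,"z":0.049,"wx":0,"wy":0,"wz":0},{"fingers":-0.3,"x":-0.015,"y":0,"z":0.049,"wx":0,"wy":0,"wz":0},{"fingers":-0.3,"x":-0.019,"y":0,"z":0.049,"wx":0,"wy":0,"wz":0},{"fingers":-0.3,"x":-0.023,"y":0,"z":0.049,"wx":0,"wy":0,"wz":0},{"fingers":-0.3,"x":-0.027,"y":0,"z":0.049,"wx":0,"wy":0,"wz":0},{"fingers":-0.3,"x":-0.031,"y":0,"z":0.049,"wx":0,"wy":0,"wz":0},{"fingers":-0.3,"x":-0.035,"y":0,"z":0.049,"wx":0,"wy":0,"wz":0},{"fingers":-0.3,"x":-0.039,"y":0,"z":0.049,"wx":0,"wy":0,"wz":0},{"fingers":-0.3,"x":-0.043,"y":0,"z":0.049,"wx":0,"wy":0,"wz":0},{"fingers":-0.3,"x":-0.047,"y":0,"z":0.049,"wx":0,"wy":0,"wz":0},{"fingers":-0.3,"x":-0.051,"y":0,"z":0.049,"wx":0,"wy":0,"wz":0},{"fingers":-0.3,"x":-0.055,"y":0,"z":0.049,"wx":0,"wy":0,"wz":0},{"fingers":-0.3,"x":-0.058,"y":0,"z":0.049,"wx":0,"wy":0,"wz":0},{"fingers":-0.3,"x":-0.06,"y":0,"z":0.049,"wx":0,"wy":0,"wz":0}])

```text
time: 7.58
ee_pos: [0.6389, 0.0585, 0.1097]
tcp_rot: [180.0, -0.0, -175.5]
wrist_force: [-0.2, 0.6, 0.3]
opening: 0.0299
```

```bash
python3 - <<'E'
from h import *
s=bot.get_obs();print(s['time'],s['ee_pos'],s['tcp_rot'],s['opening'],s['wrist_force'])
p,d=bot.camera("wrist"); cv2.imwrite("pics/w5.png",p)
p,d=bot.camera("scene"); cv2.imwrite("pics/s5.png",cv2.resize(p[220:400,120:500],None,fx=2,fy=2))
E
```

```text
7.5833 [0.63888674 0.05846227 0.10968231] [ 1.79998666e+02 -3.82397449e-03 -1.75496905e+02] 0.029898153186541782 [-0.15728725  0.61545209  0.26177646]
```

View pics/w5.png

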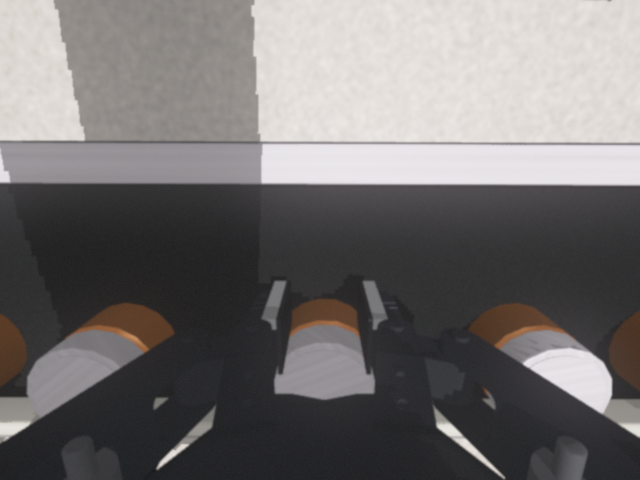

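View pics/s5.png

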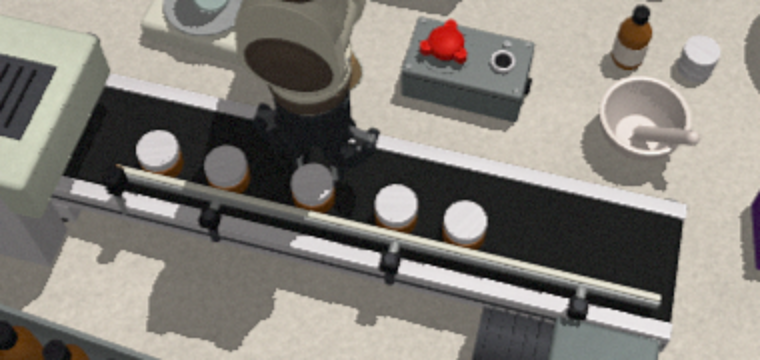

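Call:
play_rows(targets=[{"fingers":-0.3,"x":-0.002,"y":0,"z":0,"wx":0,"wy":0,"wz":0},{"fingers":-0.3,"x":-0.004,"y":0,"z":0,"wx":0,"wy":0,"wz":0},{"fingers":-0.3,"x":-0.005,"y":0,"z":0,"wx":0,"wy":0,"wz":0},{"fingers":-0.3,"x":-0.006,"y":0,"z":0,"wx":0,"wy":0,"wz":0},{"fingers":-0.3,"x":-0.006,"y":0,"z":0,"wx":0,"wy":0,"wz":0}])

```text
time: 8.1
ee_pos: [0.6438, 0.0589, 0.1096]
tcp_rot: [-180.0, -0.1, -175.5]
wrist_force: [-4.5, -1.3, 0.5]
opening: 0.0301
```

Call:
play_rows(targets=[{"fingers":-0.3,"x":-0.001,"y":0,"z":0,"wx":0,"wy":0,"wz":0},{"fingers":-0.3,"x":-0.001,"y":0,"z":0,"wx":0,"wy":0,"wz":0}])

```text
time: 8.27
ee_pos: [0.6441, 0.0589, 0.1096]
tcp_rot: [-180.0, -0.2, -175.5]
wrist_force: [-9.4, 0.2, 3.3]
opening: 0.0298
```

```bash
python3 - <<'E'
from h import *
np.set_printoptions(precision=4,suppress=True)
print(bot.get_obs()['ee_pos'])
n="scene"
p,d=bot.camera(n); W=cloud(n,d); cv2.imwrite("pics/s6.png",cv2.resize(p[220:400,120:500],None,fx=2,fy=2))
m=(W[...,2]>.118)&(W[...,2]<.135)&(d>0)&(W[...,0]>.6)&(W[...,0]<.72)&(W[...,1]<.3)&(W[...,1]>-.2)
k,l,s,c=cv2.connectedComponentsWithStats(m.astype(np.uint8))
for i in range(1,k):
    if s[i,4]>40: q=W[l==i]; print('cap',s[i],q.mean(0),q.min(0),q.max(0))
E
```

```text
[0.6441 0.0589 0.1096]
cap [188 285  21  20 328] [ 0.6874 -0.1141  0.125 ] [ 0.6626 -0.1377  0.1181] [ 0.7089 -0.093   0.1313]
cap [222 293  21  20 330] [ 0.6811 -0.0359  0.1253] [ 0.6563 -0.0602  0.1182] [ 0.7031 -0.0147  0.1318]
cap [265 295  27  29 391] [0.672  0.0612 0.1256] [0.6387 0.0305 0.1182] [0.6962 0.0873 0.135 ]
cap [307 312  21  21 344] [0.6657 0.1544 0.1253] [0.6416 0.1318 0.1181] [0.6871 0.1768 0.1309]
cap [342 320  21  22 357] [0.6606 0.23   0.1254] [0.6362 0.2073 0.1182] [0.6827 0.2519 0.1324]
```

View pics/s6.png

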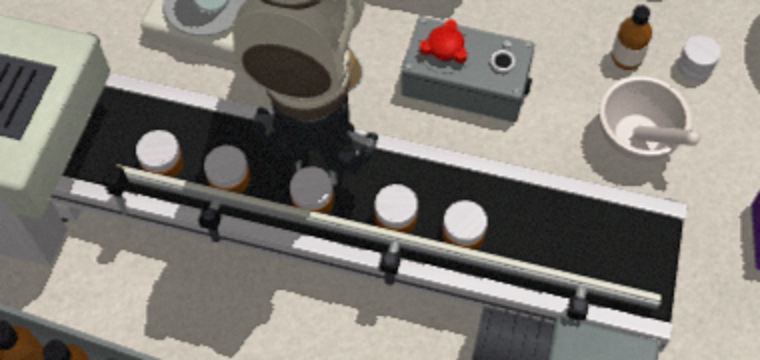

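Jar is firmly against the rail (9 N) and in line. Backing off, lifting, then moving to the hover pose for the twist.

Call:
play_rows(targets=[{"fingers":-0.3,"x":0.005,"y":0,"z":0,"wx":0,"wy":0,"wz":0},{"fingers":-0.3,"x":0.015,"y":0,"z":0,"wx":0,"wy":0,"wz":0},{"fingers":-0.3,"x":0.03,"y":0,"z":0,"wx":0,"wy":0,"wz":0},{"fingers":-0.3,"x":0.05,"y":0,"z":-0.01,"wx":0,"wy":0,"wz":0},{"fingers":-0.35,"x":0.065,"y":0,"z":-0.045,"wx":0,"wy":0,"wz":0},{"fingers":-0.35,"x":0.075,"y":0,"z":-0.085,"wx":0,"wy":0,"wz":0},{"fingers":-0.35,"x":0.1,"y":0.02,"z":-0.1,"wx":0,"wy":0,"wz":0},{"fingers":-0.35,"x":0.135,"y":0.04,"z":-0.1,"wx":0,"wy":0,"wz":1.2},{"fingers":-0.35,"x":0.17,"y":0.055,"z":-0.1,"wx":0,"wy":0,"wz":1.2},{"fingers":-0.35,"x":0.205,"y":0.065,"z":-0.1,"wx":0,"wy":0,"wz":1.2},{"fingers":-0.35,"x":0.24,"y":0.08,"z":-0.08,"wx":0,"wy":0,"wz":1.2},{"fingers":-0.35,"x":0.255,"y":0.095,"z":-0.06,"wx":0,"wy":0,"wz":1.2},{"fingers":-0.35,"x":0.255,"y":0.095,"z":-0.05,"wx":0,"wy":0,"wz":1.2},{"fingers":-0.35,"x":0.255,"y":0.095,"z":-0.05,"wx":0,"wy":0,"wz":1.2}])

```text
time: 9.48
ee_pos: [0.3826, 0.1339, 0.1583]
tcp_rot: [-180.0, -0.0, -176.6]
wrist_force: [0.6, -0.2, -0.1]
opening: 0.0279
```

```bash
python3 - <<'E'
from h import *
np.set_printoptions(precision=4,suppress=True)
s=bot.get_obs();print(s['time'],s['ee_pos'],s['tcp_rot'],s['opening'],s['wrist_force'])
p,d=bot.camera("wrist"); W=cloud("wrist",d); cv2.imwrite("pics/w7.png",p)
n="scene"
print(rel([.3847,.1342,.084],183.3))
p,d=bot.camera(n); W=cloud(n,d); cv2.imwrite("pics/s7.png",cv2.resize(p[160:400,100:500],None,fx=2,fy=2))
m=(W[...,2]>.118)&(W[...,2]<.135)&(d>0)&(W[...,0]>.6)&(W[...,0]<.72)&(W[...,1]<.3)&(W[...,1]>-.2)
k,l,s,c=cv2.connectedComponentsWithStats(m.astype(np.uint8))
for i in range(1,k):
    if s[i,4]>40: q=W[l==i]; print('cap',s[i],q.mean(0))
E
```

```text
9.4833 [0.3826 0.1339 0.1583] [-179.9858   -0.0383 -176.5871] 0.02785950548242888 [ 0.5611 -0.1507 -0.0803]
(array([-0.0011,  0.0005,  0.0755]), array([-0.01,  0.01,  0.06]))
cap [188 285  21  20 327] [ 0.6874 -0.1137  0.1252]
cap [222 293  21  20 326] [ 0.6809 -0.0362  0.1251]
cap [265 303  21  21 338] [0.675  0.0615 0.1254]
cap [307 312  21  22 350] [0.6658 0.1547 0.1253]
cap [342 320  21  21 356] [0.6604 0.2301 0.1254]
```

View pics/w7.png

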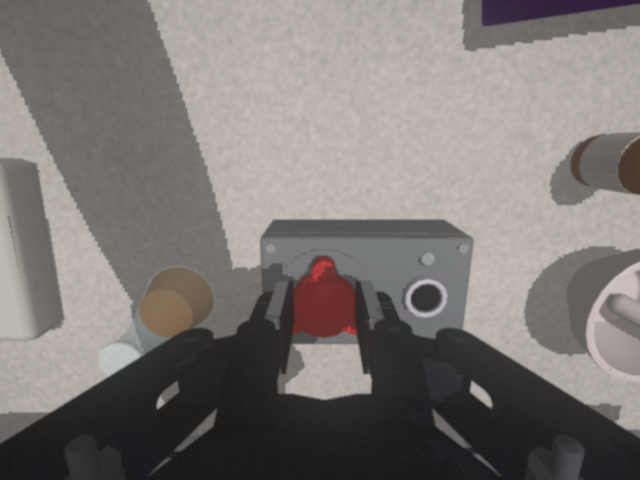

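View pics/s7.png

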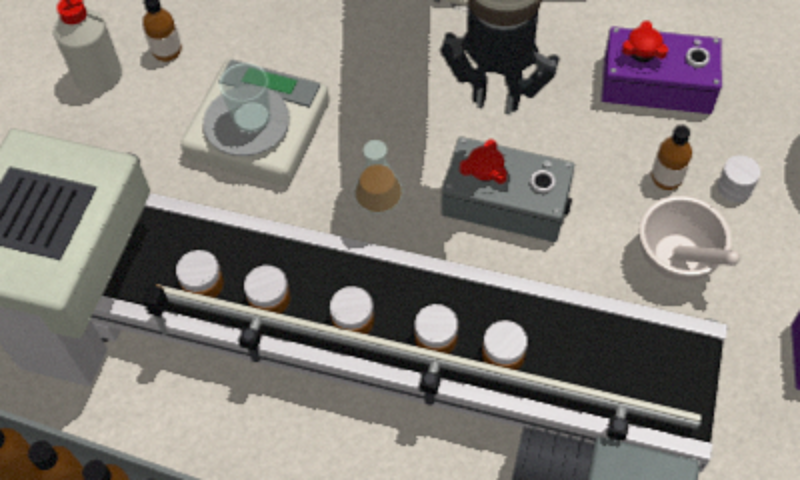

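Call:
play_rows(targets=[{"fingers":-0.35,"x":-0.001,"y":0.0005,"z":0.03,"wx":0,"wy":0,"wz":0},{"fingers":-0.35,"x":-0.001,"y":0.0005,"z":0.048,"wx":0,"wy":0,"wz":0},{"fingers":-0.35,"x":-0.001,"y":0.0005,"z":0.056,"wx":0,"wy":0,"wz":0},{"fingers":-0.35,"x":-0.001,"y":0.0005,"z":0.062,"wx":0,"wy":0,"wz":0},{"fingers":-0.35,"x":-0.001,"y":0.0005,"z":0.066,"wx":0,"wy":0,"wz":0},{"fingers":-0.35,"x":-0.001,"y":0.0005,"z":0.066,"wx":0,"wy":0,"wz":0}])

```text
time: 10.08
ee_pos: [0.3852, 0.1341, 0.094]
tcp_rot: [-180.0, 0.0, -176.7]
wrist_force: [1.2, 0.4, 1.6]
opening: 0.0277
```

```bash
python3 - <<'E'
from h import *
np.set_printoptions(precision=4,suppress=True)
s=bot.get_obs();print(s['time'],s['ee_pos'],s['tcp_rot'],s['opening'],s['wrist_force'])
p,d=bot.camera("wrist"); cv2.imwrite("pics/w8.png",p)
p,d=bot.camera("scene"); cv2.imwrite("pics/s8.png",cv2.resize(p[190:310,270:430],None,fx=5,fy=5))
E
```

```text
10.0833 [0.3852 0.1341 0.094 ] [-179.9997    0.0103 -176.7263] 0.027726670150526184 [1.2018 0.4001 1.5765]
```

View pics/w8.png

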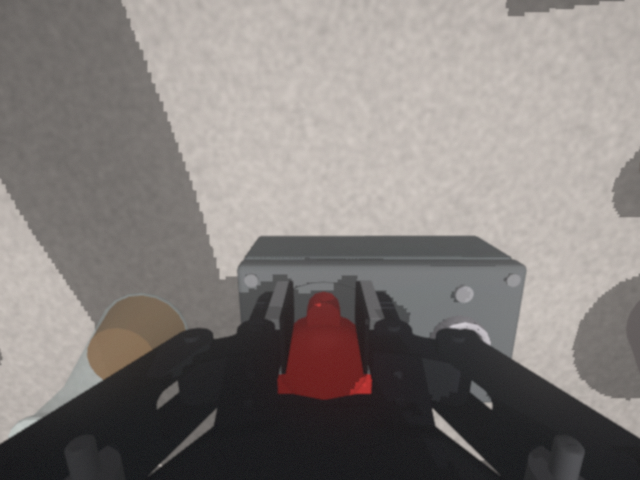

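View pics/s8.png

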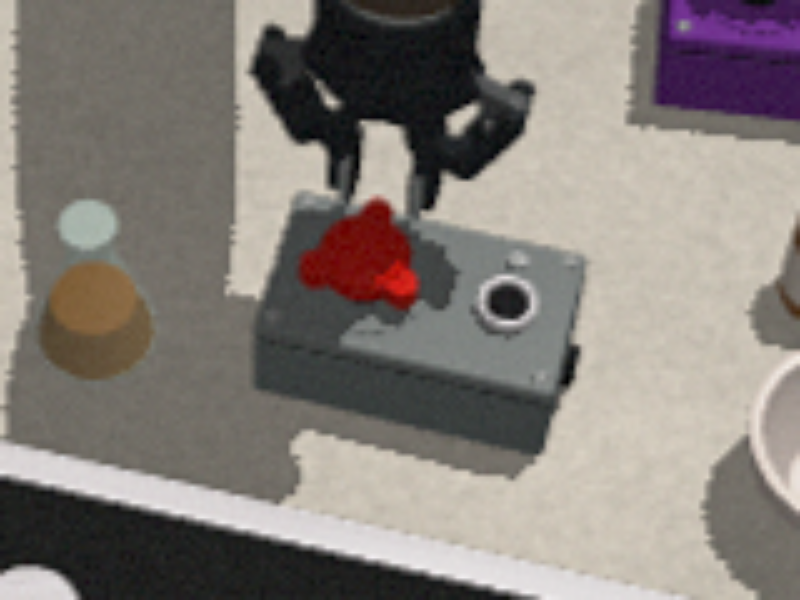

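Call:
play_rows(targets=[{"fingers":-0.35,"x":0,"y":0,"z":0.006,"wx":0,"wy":0,"wz":0},{"fingers":-0.35,"x":0,"y":0.001,"z":0.01,"wx":0,"wy":0,"wz":0},{"fingers":-0.35,"x":0,"y":0.003,"z":0.01,"wx":0,"wy":0,"wz":0},{"fingers":-0.35,"x":0,"y":0.005,"z":0.01,"wx":0,"wy":0,"wz":0},{"fingers":-0.35,"x":-0.0003,"y":0.0068,"z":0.01,"wx":0,"wy":0,"wz":3},{"fingers":-0.35,"x":-0.0007,"y":0.0085,"z":0.01,"wx":0,"wy":0,"wz":6},{"fingers":-0.35,"x":-0.0012,"y":0.0103,"z":0.01,"wx":0,"wy":0,"wz":9},{"fingers":-0.35,"x":-0.0018,"y":0.012,"z":0.01,"wx":0,"wy":0,"wz":12},{"fingers":-0.35,"x":-0.0025,"y":0.0136,"z":0.01,"wx":0,"wy":0,"wz":15},{"fingers":-0.35,"x":-0.0032,"y":0.0153,"z":0.01,"wx":0,"wy":0,"wz":18},{"fingers":-0.35,"x":-0.004,"y":0.0169,"z":0.01,"wx":0,"wy":0,"wz":21},{"fingers":-0.35,"x":-0.005,"y":0.0184,"z":0.01,"wx":0,"wy":0,"wz":24}])

```text
time: 11.18
ee_pos: [0.3888, 0.1527, 0.0841]
tcp_rot: [-180.0, 0.0, 159.1]
wrist_force: [-0.5, -2.9, -0.2]
opening: 0.0278
```

```bash
python3 - <<'E'
from h import *
np.set_printoptions(precision=4,suppress=True)
s=bot.get_obs();print(s['time'],s['ee_pos'],s['tcp_rot'],s['opening'],s['wrist_force'],s['torque'])
p,d=bot.camera("scene"); cv2.imwrite("pics/s9.png",cv2.resize(p[190:310,270:430],None,fx=5,fy=5))
E
```

```text
11.1833 [0.3888 0.1527 0.0841] [-179.9518    0.0422  159.1479] 0.027812686647432274 [-0.4765 -2.9343 -0.1929] [-0.5597  0.0612  0.0029]
```

View pics/s9.png

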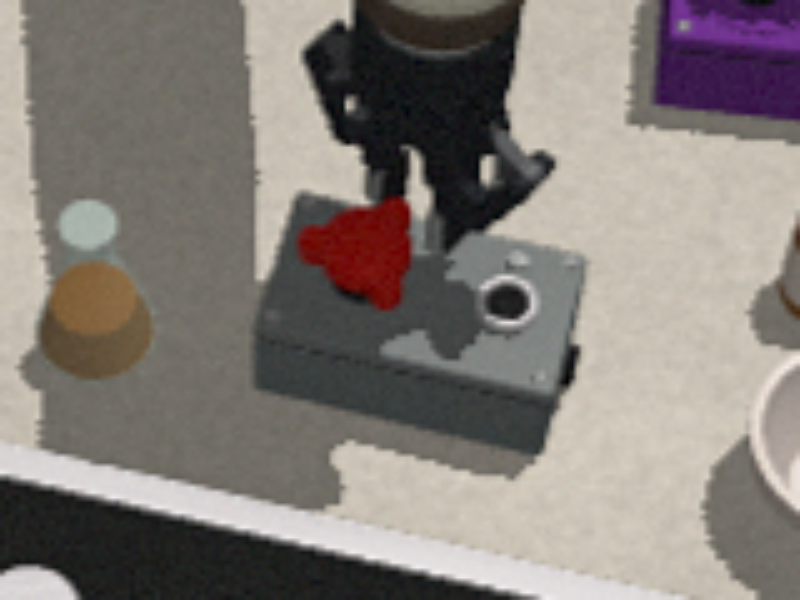

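Call:
play_rows(targets=[{"fingers":-0.35,"x":-0.0004,"y":0.0024,"z":0,"wx":0,"wy":0,"wz":4},{"fingers":-0.35,"x":-0.001,"y":0.0047,"z":0,"wx":0,"wy":0,"wz":8},{"fingers":-0.35,"x":-0.0018,"y":0.007,"z":0,"wx":0,"wy":0,"wz":12},{"fingers":-0.35,"x":-0.0025,"y":0.0086,"z":0,"wx":0,"wy":0,"wz":15},{"fingers":-0.35,"x":-0.0025,"y":0.0086,"z":0,"wx":0,"wy":0,"wz":15},{"fingers":-0.35,"x":-0.0025,"y":0.0086,"z":0,"wx":0,"wy":0,"wz":15}])

```text
time: 11.73
ee_pos: [0.394, 0.1599, 0.0839]
tcp_rot: [-180.0, 0.0, 144.5]
wrist_force: [-0.3, -2.9, 2.2]
opening: 0.0279
```

```bash
python3 - <<'E'
from h import *
np.set_printoptions(precision=4,suppress=True)
s=bot.get_obs();print(s['time'],s['ee_pos'],s['tcp_rot'],s['opening'],s['wrist_force'],s['torque'])
p,d=bot.camera("scene"); cv2.imwrite("pics/s10.png",cv2.resize(p[190:310,270:430],None,fx=5,fy=5))
W=cloud("scene",d);hsv=cv2.cvtColor(p,cv2.COLOR_BGR2HSV)
r=(hsv[...,1]>150)&((hsv[...,0]<8)|(hsv[...,0]>172))&(np.hypot(W[...,0]-.42,W[...,1]-.136)<.04);print(np.percentile(W[r][:,2],[10,50,90,97,99]))
o=np.load('scene.npz');p=o['p'];W=o['W'];hsv=cv2.cvtColor(p,cv2.COLOR_BGR2HSV)
r=(hsv[...,1]>150)&((hsv[...,0]<8)|(hsv[...,0]>172))&(np.hypot(W[...,0]-.42,W[...,1]-.136)<.04);print('before',np.percentile(W[r][:,2],[10,50,90,97,99]))
E
```

```text
11.7333 [0.394  0.1599 0.0839] [-179.9742    0.0114  144.4531] 0.027895873119451214 [-0.3464 -2.9309  2.2452] [-0.6642  0.0319 -0.032 ]
[0.0865 0.0941 0.0983 0.1008 0.1016]
before [0.0872 0.0942 0.0989 0.1001 0.1008]
```

View pics/s10.png

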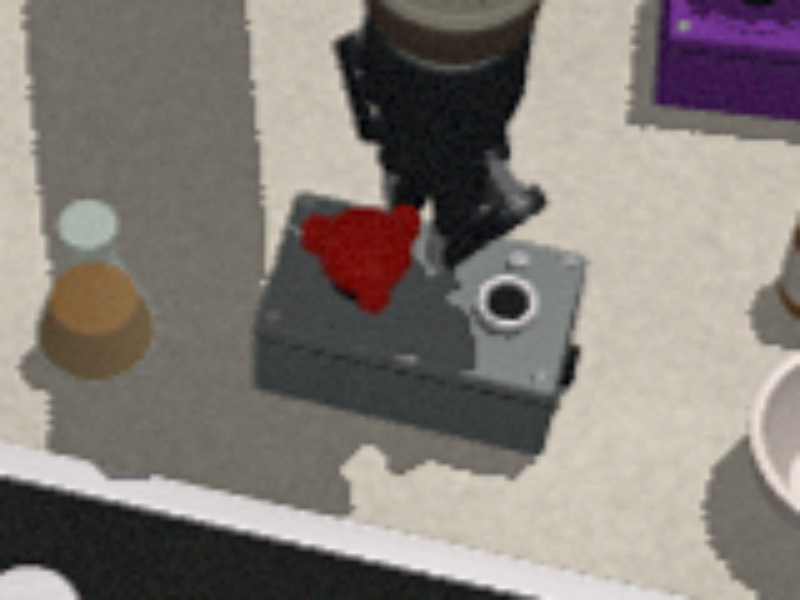

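Popped up: head height is back to its initial value. Unwinding, then withdrawing.

Call:
play_rows(targets=[{"fingers":-0.35,"x":0.0003,"y":-0.003,"z":0,"wx":0,"wy":0,"wz":-5},{"fingers":-0.35,"x":0.0003,"y":-0.006,"z":0,"wx":0,"wy":0,"wz":-10},{"fingers":-0.35,"x":0.0001,"y":-0.009,"z":0,"wx":0,"wy":0,"wz":-15},{"fingers":-0.35,"x":-0.0003,"y":-0.0119,"z":0,"wx":0,"wy":0,"wz":-20},{"fingers":-0.35,"x":-0.0011,"y":-0.0148,"z":0,"wx":0,"wy":0,"wz":-25},{"fingers":-0.35,"x":-0.0021,"y":-0.0177,"z":0,"wx":0,"wy":0,"wz":-30},{"fingers":-0.35,"x":-0.0033,"y":-0.0204,"z":0,"wx":0,"wy":0,"wz":-35},{"fingers":-0.35,"x":-0.0044,"y":-0.0225,"z":0,"wx":0,"wy":0,"wz":-39},{"fingers":-0.35,"x":-0.0072,"y":-0.026,"z":0,"wx":0,"wy":0,"wz":-39},{"fingers":-0.35,"x":-0.0072,"y":-0.026,"z":0,"wx":0,"wy":0,"wz":-39},{"fingers":-0.35,"x":0.0,"y":-0.032,"z":0,"wx":0,"wy":0,"wz":-39},{"fingers":-0.35,"x":0.0083,"y":-0.0386,"z":0,"wx":0,"wy":0,"wz":-39},{"fingers":-0.35,"x":0.0083,"y":-0.0386,"z":-0.03,"wx":0,"wy":0,"wz":-39},{"fingers":-0.35,"x":0.0083,"y":-0.0386,"z":-0.07,"wx":0,"wy":0,"wz":-39},{"fingers":-0.35,"x":0.0083,"y":-0.0386,"z":-0.11,"wx":0,"wy":0,"wz":-39},{"fingers":-0.35,"x":0.03,"y":-0.05,"z":-0.15,"wx":0,"wy":0,"wz":-39},{"fingers":-0.35,"x":0.03,"y":-0.05,"z":-0.15,"wx":0,"wy":0,"wz":-39},{"fingers":-0.35,"x":0.03,"y":-0.05,"z":-0.15,"wx":0,"wy":0,"wz":-39}])

```text
time: 13.28
ee_pos: [0.3403, 0.1375, 0.2363]
tcp_rot: [179.9, 0.2, -176.7]
wrist_force: [0.5, -0.1, -0.6]
opening: 0.0281
```

```bash
python3 - <<'E'
from h import *
np.set_printoptions(precision=4,suppress=True)
s=bot.get_obs();print(s['time'],s['ee_pos'],s['tcp_rot'],s['opening'],s['wrist_force'])
p,d=bot.camera("wrist"); cv2.imwrite("pics/w11.png",p)
p,d=bot.camera("scene"); cv2.imwrite("pics/s11.png",p)
W=cloud("scene",d);hsv=cv2.cvtColor(p,cv2.COLOR_BGR2HSV)
r=(hsv[...,1]>150)&((hsv[...,0]<8)|(hsv[...,0]>172))&(np.hypot(W[...,0]-.42,W[...,1]-.136)<.04);print(np.percentile(W[r][:,2],[10,50,90,97,99]))
m=(W[...,2]>.118)&(W[...,2]<.135)&(d>0)&(W[...,0]>.6)&(W[...,0]<.72)&(W[...,1]<.3)&(W[...,1]>-.2)
k,l,s,c=cv2.connectedComponentsWithStats(m.astype(np.uint8))
for i in range(1,k):
    if s[i,4]>40: q=W[l==i]; print('cap',s[i],q.mean(0))
E
```

```text
13.2833 [0.3403 0.1375 0.2363] [ 179.8965    0.2476 -176.7078] 0.028140522125207557 [ 0.4635 -0.1197 -0.58  ]
[0.0854 0.0939 0.0988 0.0997 0.1012]
cap [188 285  21  20 325] [ 0.6874 -0.1139  0.1253]
cap [222 293  21  20 325] [ 0.681  -0.0361  0.1253]
cap [265 303  21  21 338] [0.6752 0.0616 0.1256]
cap [307 312  21  21 344] [0.6656 0.1543 0.1252]
cap [342 320  21  21 350] [0.6604 0.2301 0.1256]
```

View pics/w11.png

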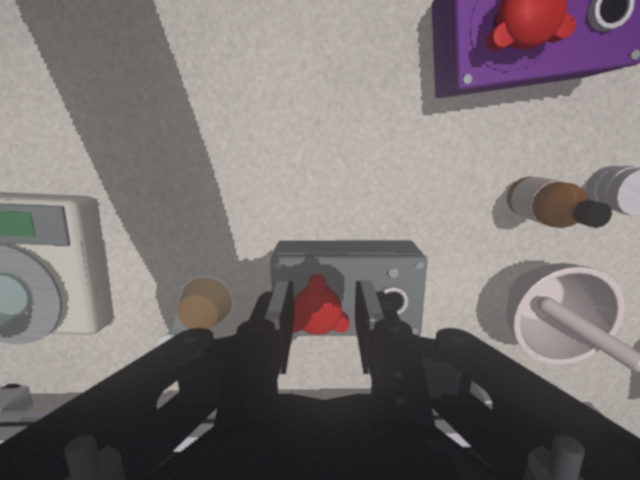

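View pics/s11.png

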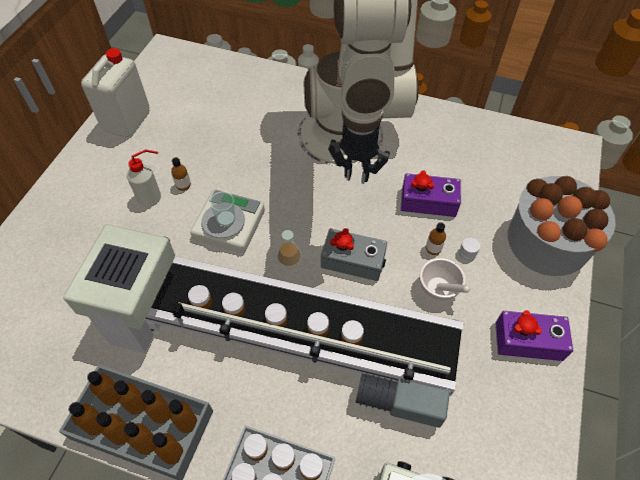

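The stop button is up and untwisted, the five jars are in line, nothing else has moved, and the arm is clear. Handing in.

```bash
python3 - <<'E'
from workcell import bot
print(bot.job_done())
E
```

```text
the job is handed in; nothing more can be done
None
```

The job is done and handed in at about 13.4 s of the 51 s allowed.

- **Stop button pressed:** I pressed it to the bottom of its travel with shut fingers, reaching 24 N. After I let go, the camera showed the head about 10 mm lower than before, so it had latched (8 mm was expected).
- **Stray jar:** I pushed the middle jar straight to the rail with partly open fingers, without gripping it, until about 9 N of contact. In the last picture its cap is about 2 mm nearer the rail than a line through the other four, which had not moved.
- **Stop button released:** I pushed one grip lug clockwise for about 39° of tool turn, and the button popped up. The head is back at its first measured height (99th percentile 0.101 m, the same as at the start) and has sprung back to untwisted.
- **Everything else:** In the last pictures the start button, the bystanders and the purple look-alikes stand where they were. The arm is clear at 0.236 m, touching nothing.

No check failed. The one small disagreement was the latch reading of about 10 mm against the expected 8 mm.

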